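Check-weigh a tin on the hand beam scale

ROBOT

A 6-joint arm with a two-finger parallel gripper is mounted at the origin on a cart in front of the work surface, level with it; the furniture and walls round the work are solid. World frame = base frame: x ahead of the robot, y to its left, z up, the work surface at z = 0. Lengths are in m, angles in degrees, forces in N, time in s.
With the tool pointing down it reaches from about 0.25 to 0.725 m from the base axis. Payload 4 kg.
Tool frame: the origin (TCP) lies midway between the tips of the shut fingers; the grasp point (between the pads) lies 19 mm behind it; z points along the fingers, y is the line along which they close (so a half turn about z gives the same grasp; the last joint's range is limited). The gripper opens to 85 mm and grips with 20 to 120 N. Pads are 22 mm wide; open, the fingers measure 114 mm over their backs; the gripper's body (76 mm by 85 mm) begins 54 mm behind the grasp point. The pads swing forward as they close: fully open they stand 13 mm farther back than shut.
Start: joints at [-65.89, 13.785, 0.286, 76.501, 0, 90], TCP at [0.204, -0.456, 0.231] pointing down, gripper open.
Joint ranges: [-155.79, 155.79], [-60.16, 107.12], [-62.33, 73.08], [-114, 123.19], [-81.49, 82.49], [-180, 180]. Speed limits (degrees/s): [159.86, 159.86, 180, 180, 180, 180].

INTERFACE

Orientations are given as [roll, pitch, yaw] about the fixed x, y, z axes, in that order (R = Rz(yaw) Ry(pitch) Rx(roll)).
In Python, from bench import bot gives the robot as it stands.
- The arm moves only by the shell command python3 -m pendant 'ROWS' [FORCE]. ROWS is JSON, one flat list of numbers, 5 for each row, row after row: the shift along the tool's x, y, z in mm, then the turn about the tool's z in degrees, then the opening in per cent of the stroke, from 0 (shut) to 100 (fully open). In form: [x, y, z, yaw, fingers, x, y, z, yaw, fingers, ...]. A call has 1 to 10 rows; each row is the pose to reach, as a shift and turn from the pose commanded when the call began, along the tool's axes at that moment; what a row does not reach only later rows make up. A row lasts 1/12 s, in which the tool goes at most 41.7 mm and 7.16 degrees, less where a joint would pass 70% of its speed; a pose out of reach is approached as far as the arm can. A call with a gripper value outside its range is refused whole. The fingers move at their own pace and stop on an object; FORCE is the grip in N (left out, the last holds). Time passes only in rows, so rows that repeat a pose let the fingers close. It gives the time, the measured TCP pose, the force, the opening and the grip force at its end, in the units of the state.
- bot.state(): the state, without advancing time (a new reading comes with each control period).
- bot.snapshot(name): name is "scene" or "top"; returns the picture (420x560x3 uint8, red, green, blue); there is no depth.
- bot.camera_params(name): a dict with "intrinsics" (3x3 intrinsics, pixels), "dist_coeffs" ([k1, k2, p1, p2, k3] as OpenCV has them; the pictures are not rectified), "rvec" (rotation vector, rad) and "tvec" (3), from world to camera coordinates, as OpenCV has them. Camera axes: x right, y down, z forward; pixel columns grow to the right and rows downward; lengths in m; the calibration is good to about 2 mm. A picture is of the moment at which its call begins. camera_params takes no time and is no camera call.
- bot.job_done(): hands the job in; it is judged then, once.
The state is a dict: "time": time; "q": joint angles; "qvel": joint speeds; "joint_efforts": joint torques, N m; "position": TCP position; "ee_rot": TCP orientation; "ft_force": force on the tool from outside, world axes, zero at the start; "torque": the same for the moment, N m; "opening": opening from 0.0 (shut) to 1.0 (fully open); "gripper_force": force on a finger pad.
Only numpy, scipy, OpenCV 4.12 (cv2) and the standard library are available. Lean on these libraries where they do the work, as an engineer would, in place of code of your own. Each camera call takes 0.05 s, during which the arm holds its last target. There are 200 camera calls.

TASK

Check the weight of the tin standing on the pan of the hand beam scale: hook the larger of the two hanging weights over the long arm of the beam, near its free end, slide it along until it is against the stop collar, and let go of it. Then take the scale by its lifting handle and raise it until the beam is about 5 cm clear of where it lay in the forks of its rest. Finish while still holding it up there, steady, with the beam hanging level and the tin upright on its pan; leave the smaller weight where it stands.

Things in the scene. Friction and masses are not known exactly. Their poses are not given: they have to be found in the camera images.
- scale_rest: Rest of the scale, fixed: plank 90 x 520 x 14 mm with two forked steel uprights in which the beam lies. Origin: on the bench under the lifting handle; z up, y along the beam, long arm to -y (robot's right). Forks at y = +150 and -280 mm, 12 mm thick along y; slot 13 mm wide, floor at z = 138 mm, prong tips 169 mm high, within 17 mm of the middle.
- beam: Loose aluminium bar 8 mm wide (x), 14 mm high, y = +187 to -307 mm, lying in the forks. Origin: bar's centre line under the handle's pivot, 145 mm above the bench at rest; axes as the rest. Shoulders stop it sliding endways. Bare from y = -119 (collar) to -274 mm (fork). Balances with the large weight against the collar; 3 mm off tilts it 1 degree. All together 0.87 kg.
- collar_face (a point): The mark, in line with the bar's top (7 mm above its centre line): outer face of the stop collar, a dark steel block on the long arm, 14 x 12 x 22 mm with a small screw on top (up to 21 mm above the centre line), 119 mm from the handle. The weight's hook, 22 mm wide along the beam, ends up against this face, its middle 11 mm farther out.
- hang_spot (a point): Point on top of the bar 96 mm outside the collar face, near the free end: a good place to hook the weight on.
- handle_grip (a point): Middle of the lifting handle's wooden grip, 14 mm thick (x, across the beam: pinch it so, from above), 60 mm long (y), 22 mm high, 70 mm above the beam's centre line; clear from 35 mm above that line up. Below it a pivot, 24 mm above that line, lets the beam swing 20 degrees each way, damped; light friction keeps the handle upright at rest.
- pan: Aluminium dish 96 mm across on a wire stirrup hinged under the beam at y = +85 mm, so that it swings along the beam. Origin: the hinge, 15 mm below the beam's centre line; the dish's inner floor is 99 mm below the hinge, at rest 17 mm above the plank.
- tin: Round tin, 77 mm across and 77 mm high, 0.26 kg, standing loose on the pan. Origin: centre of its underside, z up.
- large_weight: Larger hanging weight, 0.216 kg, standing on the bench: steel disc 40 mm across, 26 mm high, on it a hook of flat strip 22 mm wide (y), top at 81 mm. Origin: centre of the underside, z up. The hook is an upside-down U, 24 mm across outside (x), 16 mm inside: stem at -x (towards the robot at yaw 0) joins the disc, tip at +x. Grip it from above across x, outside the U.
- large_weight_crown (a point): Middle of the underside of the larger weight's hook crown (5 mm thick), 76 mm above the weight's foot; lies on top of the bar when hung. The tip reaches 21 mm below it; the disc's top is 50 mm below it. The bar enters sideways through the 29 mm gap between tip and disc, from the tip's side (+x); then lower. Keep the fingertips no lower than the tip.
- small_weight: Smaller hanging weight, 0.085 kg, disc 28 mm across and 17 mm high, hook of the same size and shape, 72 mm high in all; standing on the bench; not used. Origin: centre of its underside.
Things that resemble listed ones, but are neither listed nor needed, are in the scene too. Leave any purple look-alike of the large_weight alone.

How it is judged (in metres and radians):
On the way, in this order (a step that is already met when the one before it is completed fails the run):
1. the larger weight hangs by its hook on the long arm near the free end, at least 4 cm outside the stop collar (z of large_weight_crown in the frame of beam between 0.003 and 0.012 m and x of large_weight_crown in the frame of beam between -0.008 and 0.008 m and contact force between large_weight and beam above 0.5 N and y of large_weight_crown in the frame of beam between -0.27 and -0.17 m), for 0.2 s.
2. the larger weight hangs against the stop collar (gap under 6 mm), let go, the beam still in its rest (z of large_weight_crown in the frame of beam between 0.003 and 0.012 m and x of large_weight_crown in the frame of beam between -0.008 and 0.008 m and contact force between large_weight and beam above 0.5 N and y of large_weight_crown in the frame of beam between -0.136 and -0.127 m and contact force between the fingers and large_weight below 0.1 N and height (world z) of beam below 0.152 m), for 0.2 s.
At the end, for the whole second after the job is handed in: scale held by its handle, beam 27 mm or more above its resting height, off the rest, level within 3.4 degrees and still; larger weight hanging free, under 6 mm from the collar; tin on the pan, upright within 8 degrees; smaller weight within 30 mm of its place (height (world z) of beam above 0.172 m and angle between beam's own y axis and vertical between 1.511 and 1.631 rad and angle between each of beam, tin's own z axis and vertical below 0.15 rad and z of large_weight_crown in the frame of beam between 0.003 and 0.012 m and x of large_weight_crown in the frame of beam between -0.008 and 0.008 m and contact force between large_weight and beam above 0.5 N and y of large_weight_crown in the frame of beam between -0.136 and -0.127 m and contact force between the fingers and handle above 1 N and contact force between each of beam, large_weight and scale_rest below 0.1 N and contact force between the arm and large_weight below 0.1 N and linear speed of beam below 0.03 m/s and angular speed of beam below 0.1 rad/s and contact force between tin and pan above 1 N and distance of small_weight from where it was at the start of the episode below 0.03 m); the arm keeps its last pose, push and grip.
It fails at once if the tin tips by more than 20 degrees (angle between tin's own z axis and vertical above 0.35 rad).
It fails at once if the smaller weight is moved by more than 30 mm (distance of small_weight from where it was at the start of the episode above 0.03 m).
It also fails if it takes over 64 s, if anything falls off the work surface, if the arm or the gripper's body presses on something with over 40 N, if the wrist force passes 120 N, or if a joint passes its speed limit or range.

## Working session

There is one attempt and no reset: what is moved stays moved. The work goes in short steps, Python scripts to look and compute and a shell command to move; the robot and the scene stay as the last step left them, time stands still between calls to the robot, and variables do not carry over. Pictures are saved under pics/ and viewed, at most 13 in all, crops included, and the job is handed in when it is done.

```bash
mkdir -p pics
cat > h.py <<'E'
import numpy as np, cv2
from bench import bot
def cam(n):
    p=bot.camera_params(n); K=np.array(p["intrinsics"],float);d=np.array(p["dist_coeffs"],float)
    R=cv2.Rodrigues(np.array(p["rvec"],float))[0];t=np.array(p["tvec"],float).ravel();return K,d,R,t
def ray(n,uv):
    K,d,R,t=cam(n);u=cv2.undistortPoints(np.array([[uv]],float),K,d).ravel()
    return -R.T@t, R.T@np.array([u[0],u[1],1])
def onz(n,uv,z):
    c,r=ray(n,uv);return c+r*(z-c[2])/r[2]
def tri(uv1,uv2,n1="scene",n2="top"):
    c1,r1=ray(n1,uv1);c2,r2=ray(n2,uv2)
    s=np.linalg.lstsq(np.c_[r1,-r2],c2-c1,rcond=None)[0];a=c1+s[0]*r1;b=c2+s[1]*r2
    return (a+b)/2,np.linalg.norm(a-b)
def proj(n,X):
    K,d,R,t=cam(n);return cv2.projectPoints(np.array(X,float).reshape(-1,1,3),cv2.Rodrigues(R)[0],t,K,d)[0].reshape(-1,2)
def snap(n,f):
    im=bot.snapshot(n);cv2.imwrite("pics/"+f,im[...,::-1]);return im
E
python3 - <<'E'
from h import *
for n in("scene","top"):
    snap(n,n+"0.png");K,d,R,t=cam(n);print(n,-R.T@t,R[2],K[0,0])
print(bot.state())
E
```

```text
scene [-0.07299411 -0.41492387  0.63109833] [ 0.67563632  0.46216047 -0.57438947] 389.1597349806642
top [ 0.34674729 -0.01703253  1.32882884] [ 0.14738871 -0.00211703 -0.98907638] 450.5086957291942
{'time': 0.1, 'q': array([-6.58895339e+01,  1.38274826e+01,  2.22115943e-01,  7.65019883e+01,
       -8.89188610e-05,  9.00002436e+01]), 'qvel': array([ 0.03773254, -0.11973272,  0.18364117, -0.00412054, -0.01971538,
       -0.06360631]), 'joint_efforts': array([-1.11357124e-04, -3.73137867e+01,  2.53010309e+01,  1.08546170e-02,
       -2.56048759e-05, -4.16343312e-06]), 'position': array([ 0.2040187 , -0.45586725,  0.23051001]), 'ee_rot': array([-1.79892645e+02,  8.93751230e-05,  2.41102227e+01]), 'ft_force': array([-0.12526303, -0.26036866,  0.03354536]), 'torque': array([-0.03467191, -0.04246752,  0.00534766]), 'gripper_force': 0.0, 'opening': 1.0037491173271553}
```

View pics/scene0.png

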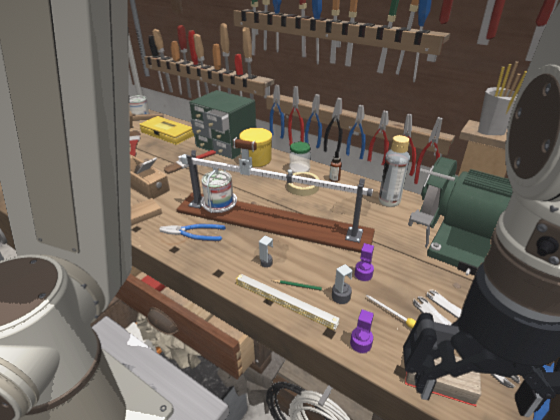

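View pics/top0.png

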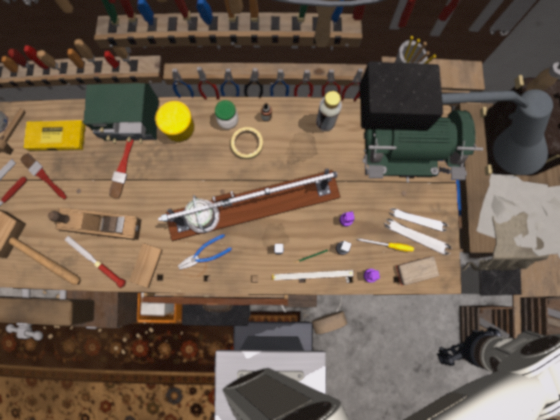

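Candidates for the large weight in scene view: grey (342,285), grey (265,252), purple (365,262) and purple (362,332). The large weight must be the bigger grey one at (342,285), which is (344,248) in top. The grey one at (265,252) is the small weight. I'll check this in crops.

Run:
```python
import cv2
s=cv2.imread("pics/scene0.png");t=cv2.imread("pics/top0.png")
cv2.imwrite("pics/c1.png",cv2.resize(s[130:310,165:395],None,fx=3.3,fy=3.3,interpolation=cv2.INTER_CUBIC))
cv2.imwrite("pics/c2.png",cv2.resize(t[160:290,150:380],None,fx=3.4,fy=3.4,interpolation=cv2.INTER_CUBIC))
```

```text
(no output)
```

View pics/c1.png

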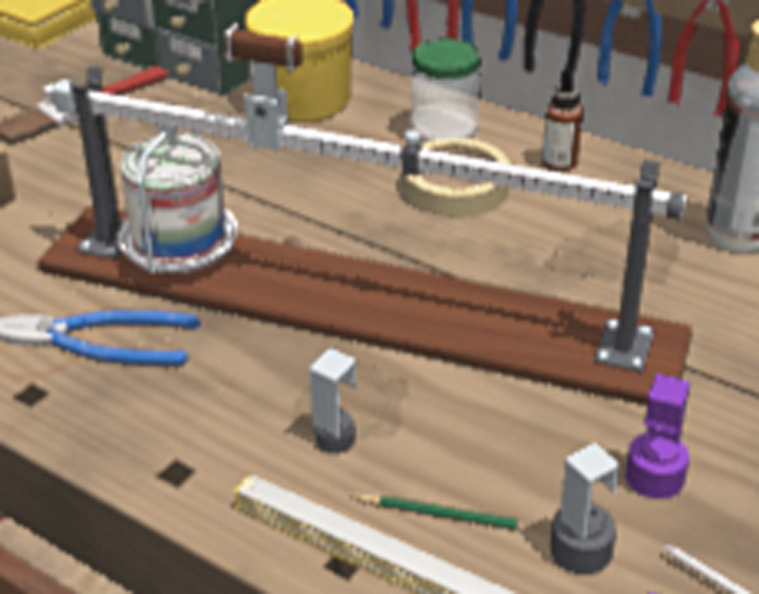

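View pics/c2.png

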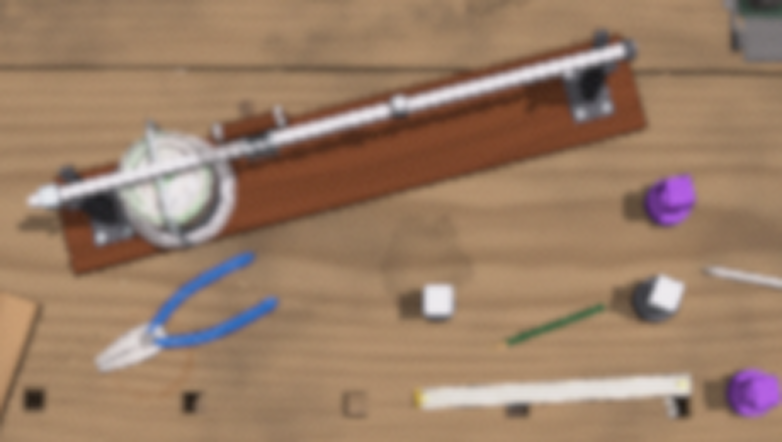

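The crop confirms it: the large weight is the grey one, with its crown at top ≈ (346,246) and scene ≈ (344,270), on a wide disc. The collar is at scene (289,176) and top (267,191), and the handle grip is at scene (245,144). Now I'll measure.

Run:
```python
from h import *
t=cv2.imread("pics/top0.png");s=cv2.imread("pics/scene0.png")
def blob(im,x0,x1,y0,y1,th,sm=60):
    c=im[y0:y1,x0:x1].astype(int);m=((c.min(2)>th)&(c.max(2)-c.min(2)<sm)).astype(np.uint8)
    n,l,st,ce=cv2.connectedComponentsWithStats(m);k=1+np.argmax(st[1:,4]);ys,xs=np.where(l==k)
    return np.c_[xs+x0,ys+y0].astype(float)
# crown
z=.081
for nm,(a,b,c,d) in dict(large=(333,360,238,258),small=(268,290,240,256)).items():
    p=blob(t,a,b,c,d,165);w=np.array([onz("top",q,z)[:2] for q in p]);r=cv2.minAreaRect(w.astype(np.float32)*1000)
    print(nm,len(p),p.mean(0),w.mean(0),r)
# scene crown corners large
for uv in [(567,462),(593,445),(617,460),(592,480)]:
    print("crn",onz("scene",(165+uv[0]/3.3,130+uv[1]/3.3),z))
for uv in [(312,365),(333,350),(355,362),(333,381)]: print("small",onz("scene",(165+uv[0]/3.3,130+uv[1]/3.3),.072))
# beam between collar and fork in top
P=[]
for x in range(276,318,2):
    yc=190.9+(x-267.4)*(-57/228);col=t[int(yc)-6:int(yc)+7,x].min(1).astype(float);wg=np.clip(col-150,0,None)
    if wg.sum()>0:P.append((x,int(yc)-6+(wg*np.arange(13)).sum()/wg.sum()))
W=np.array([onz("top",q,.152)[:2] for q in P]);vx,vy,x0,y0=cv2.fitLine(W.astype(np.float32),cv2.DIST_HUBER,0,1e-4,1e-4).ravel()
print("beam line",vx,vy,x0,y0,np.degrees(np.arctan2(vy,vx)))
f=lambda u:(165+u[0]/3.3,130+u[1]/3.3)
g=lambda u:(150+u[0]/3.4,160+u[1]/3.4)
print("collar",tri(f((413,138)),g((399,103))))
print("endR",tri(f((676,205)),g((627,48))),"endL",tri(f((62,96)),g((42,198))))
print("grip ends",onz("scene",f((230,42)),.215),onz("scene",f((293,50)),.215), [onz("top",g(u),.215) for u in((216,133),(280,117))])
```

```text
large 69 [345.94202899 245.68115942] [ 0.45304674 -0.20774527] ((452.7471008300781, -207.64051818847656), (22.056529998779297, 23.993331909179688), 71.08485412597656)
small 68 [278.5        247.76470588] [ 0.44569791 -0.01993387] ((445.051513671875, -19.942306518554688), (22.23487091064453, 19.437910079956055), 0.5497150421142578)
crn [ 0.44066047 -0.197038    0.081     ]
crn [ 0.46216046 -0.20342226  0.081     ]
crn [ 0.45877739 -0.22091838  0.081     ]
crn [ 0.43576892 -0.21593101  0.081     ]
small [ 0.43442713 -0.01232214  0.072     ]
small [ 0.45459044 -0.01485998  0.072     ]
small [ 0.45279857 -0.03418986  0.072     ]
small [ 0.42935742 -0.03316315  0.072     ]
beam line 0.2586475 -0.96597177 0.61242443 -0.06499041 -75.01017
collar (array([0.59124377, 0.01112156, 0.1610117 ]), np.float64(0.00011774163678009093))
endR (array([ 0.64197078, -0.16978963,  0.14277978]), np.float64(0.0007524982456040441)) endL (array([0.51724746, 0.29189987, 0.14253677]), np.float64(0.002333342173282388))
grip ends [0.55436583 0.14427971 0.215     ] [0.56952691 0.0990726  0.215     ] [array([0.55602869, 0.14532146, 0.215     ]), array([0.56851175, 0.09802314, 0.215     ])]
```

Measurements agree with the geometry. The beam yaw is 15°, its origin is (0.5623, 0.1217), and the collar and end checks are good to 1–5 mm. The large weight is at (0.451, −0.2085) with yaw about −17° and its stem towards the robot. Moving above it.

```bash
cat >> h.py <<'E'
def rel(X,yaw):
    s=bot.state();p=s["position"];y=np.radians(s["ee_rot"][2]);D=(np.array(X)-p)*1000
    c,q=np.cos(y),np.sin(y);print("p",p.round(4),"rot",s["ee_rot"].round(1),"F",s["ft_force"].round(1),"open",round(s["opening"],2),"t",s["time"])
    print("row",(c*D[0]+q*D[1]).round(1),(q*D[0]-c*D[1]).round(1),(-D[2]).round(1),(-(yaw-s["ee_rot"][2])).round(1))
B=lambda y,z,x=0:np.array([.5623+x*.966-y*.2588,.1217+x*.2588+y*.966,z])
E
python3 -m pendant '[327,-125,71,-49,50,327,-125,71,-49,50,327,-125,71,-49,50,327,-125,71,-49,50,327,-125,71,-49,50,327,-125,71,-49,50,327,-125,71,-49,50,327,-125,71,-49,50,327,-125,71,-49,50,327,-125,71,-49,50]' 40
python3 - <<'E'
from h import *
rel([.451,-.2085,.057],73)
snap("scene","s1.png");im=snap("top","t1.png")
a=cv2.imread("pics/s1.png")[190:350,250:450];cv2.imwrite("pics/c3.png",cv2.resize(a,None,fx=3.7,fy=3.7,interpolation=cv2.INTER_CUBIC))
E
```

```text
time: 0.93
position: [0.4537, -0.2049, 0.1586]
ee_rot: [-179.9, -0.1, 73.5]
ft_force: [0.1, 0.5, 0.1]
opening: 0.497
gripper_force: 0.0
p [ 0.4537 -0.2049  0.1586] rot [-1.799e+02 -1.000e-01  7.350e+01] F [0.1 0.5 0.1] open 0.5 t 0.9333
row -4.2 -1.6 101.6 0.5
```

View pics/c3.png

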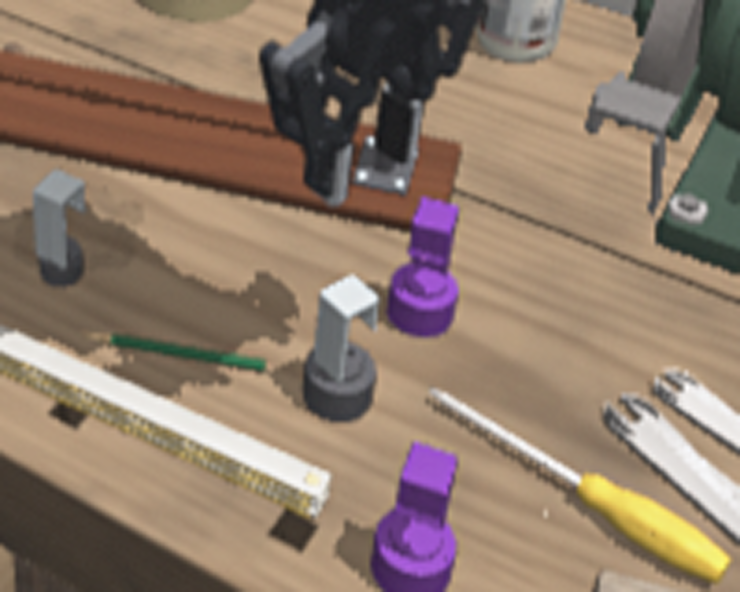

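The picture shows the open fingers straddling the line above the crown at crop (347,297), full (344,270). They are clear of the purple look-alike. I'll descend and grip.

```bash
python3 -m pendant '[-4,-2,40,0,50,-4,-2,70,0,50,-4,-2,95,0,50,-4,-2,102,0,50,-4,-2,102,0,50,-4,-2,102,0,20,-4,-2,102,0,10,-4,-2,102,0,10,-4,-2,102,0,10,-4,-2,102,0,10]' 40
python3 -m pendant '[0,0,0,0,10,0,0,0,0,10,0,0,-15,0,10,0,0,-30,0,10,0,0,-60,0,10,0,0,-90,0,10,0,0,-120,0,10,0,0,-123,0,10,0,0,-123,0,10,0,0,-123,0,10]'
python3 - <<'E'
from h import *
rel(B(-.215,.18,-.08),105)
snap("scene","s2.png");snap("top","t2.png")
a=cv2.imread("pics/s2.png")[150:320,250:450];cv2.imwrite("pics/c4.png",cv2.resize(a,None,fx=3.5,fy=3.5,interpolation=cv2.INTER_CUBIC))
E
```

```text
time: 1.87
position: [0.4499, -0.2129, 0.06]
ee_rot: [179.8, 0.1, 73.1]
ft_force: [-0.5, -0.1, 4.7]
opening: 0.273
gripper_force: 40.1
time: 2.7
position: [0.448, -0.2115, 0.1805]
ee_rot: [-179.9, -0.0, 73.1]
ft_force: [0.2, 0.5, -1.8]
opening: 0.274
gripper_force: 39.5
p [ 0.448  -0.2115  0.1805] rot [-179.9   -0.    73.1] F [ 0.2  0.5 -1.8] open 0.27 t 2.7
row 127.2 58.2 0.5 -31.9
```

View pics/c4.png

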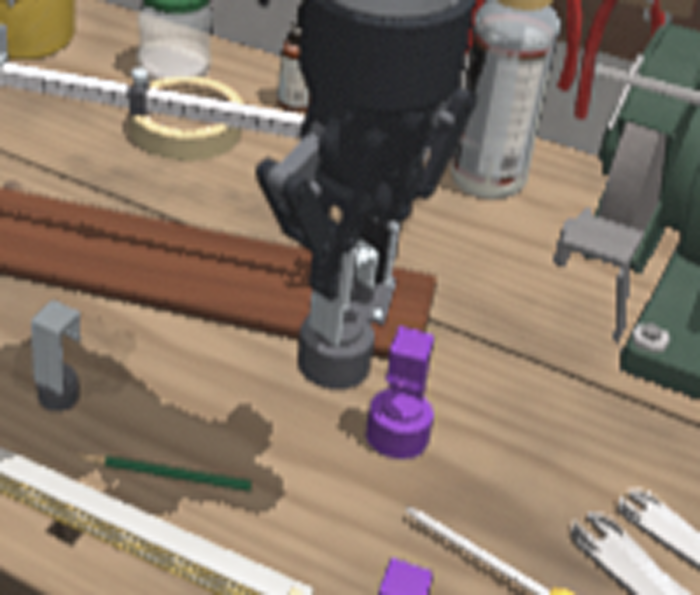

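The weight is held upright in the fingers. Next I move to 80 mm short of the hang spot, turned to the beam's yaw, at entry height.

```bash
python3 -m pendant '[32,15,4,-7,10,64,29,8,-14,10,96,44,12,-21,10,127,58,15,-28,10,127,58,15,-32,10,127,58,15,-32,10,127,58,15,-32,10,127,58,15,-32,10]'
python3 - <<'E'
from h import *
print("foot front proj",proj("scene",[.4294,-.2187,.1205]))
rel(B(-.215,.1645,0),105)
snap("scene","s3.png");snap("top","t3.png")
a=cv2.imread("pics/s3.png")[120:290,270:430];b=cv2.imread("pics/t3.png")[150:275,255:370]
cv2.imwrite("pics/c5.png",np.hstack([cv2.resize(a,(400,425),interpolation=3),cv2.resize(b,(391,425),interpolation=3)]))
E
```

```text
time: 3.47
position: [0.5398, -0.1077, 0.1652]
ee_rot: [-179.9, -0.1, 105.0]
ft_force: [-0.2, -0.6, -1.5]
opening: 0.271
gripper_force: 39.3
foot front proj [[346.11507936 263.07531225]]
p [ 0.5398 -0.1077  0.1652] rot [-1.799e+02 -1.000e-01  1.050e+02] F [-0.2 -0.6 -1.5] open 0.27 t 3.4667
row 0.8 81.1 0.7 -0.0
```

View pics/c5.png

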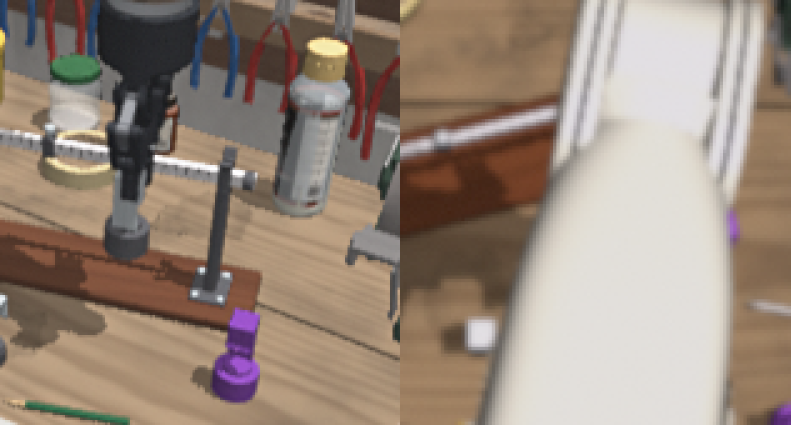

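Run:
```python
from h import *
s=cv2.imread("pics/s3.png")
for x in (317,319,321,323,325): print(x,s[203:228,x].mean(1).astype(int))
cen=np.array([.5398,-.1077]);o=cen-np.array([-.073,-.415]);o/=np.linalg.norm(o)
for f in (.100,.105,.110): print(f,proj("scene",[[*(cen-.02*o),f],[*(cen-.02*o),f+.026],[*cen,f]]).round(1).tolist())
```

```text
317 [114 114 115 114 114 116 117 108  81  70  75  71  60  57  56  57  59  61
  59  60  58  57  62  86  96]
319 [115 114 114 113 113 115 114 110  80  60  83 101  81  61  62  62  63  63
  64  64  67  61  59  86  98]
321 [118 118 118 117 118 118 120 121 113  93 108 118  90  65  65  66  66  64
  67  65  66  61  57  62  85]
323 [116 116 117 119 123 126 128 130 125  98 104 113  87  67  67  68  67  66
  68  66  76  87  72  61  85]
325 [140 138 126 112 110 113 108  91  91 110 117 101  76  68  68  68  66  66
  64  71  87  94  73  58  80]
0.1 [[321.8, 226.5], [322.5, 217.0], [322.2, 220.8]]
0.105 [[321.9, 224.7], [322.6, 215.1], [322.3, 219.1]]
0.11 [[322.0, 222.9], [322.8, 213.2], [322.5, 217.2]]
```

The disc edges put the foot at about 0.103, so the crown is at about 0.179, inside the entry window of 0.173–0.188. I'll advance over the bar.

```bash
python3 -m pendant '[1,20,0,0,10,1,40,0,0,10,1,60,0,0,10,1,75,0,0,10,1,81,0,0,10,1,81,0,0,10,1,81,0,0,10,1,81,0,0,10]'
python3 - <<'E'
from h import *
rel(B(-.215,.136,0),105)
snap("scene","s4.png")
a=cv2.imread("pics/s4.png")[120:250,270:430]
cv2.imwrite("pics/c6.png",cv2.resize(a,None,fx=4.5,fy=4.5,interpolation=3))
E
```

```text
time: 4.23
position: [0.6178, -0.0858, 0.1663]
ee_rot: [-179.9, -0.0, 105.0]
ft_force: [-0.1, -0.4, -3.3]
opening: 0.278
gripper_force: 39.4
p [ 0.6178 -0.0858  0.1663] rot [-179.9   -0.   105. ] F [-0.1 -0.4 -3.3] open 0.28 t 4.2333
row -0.2 0.1 30.3 0.0
```

View pics/c6.png

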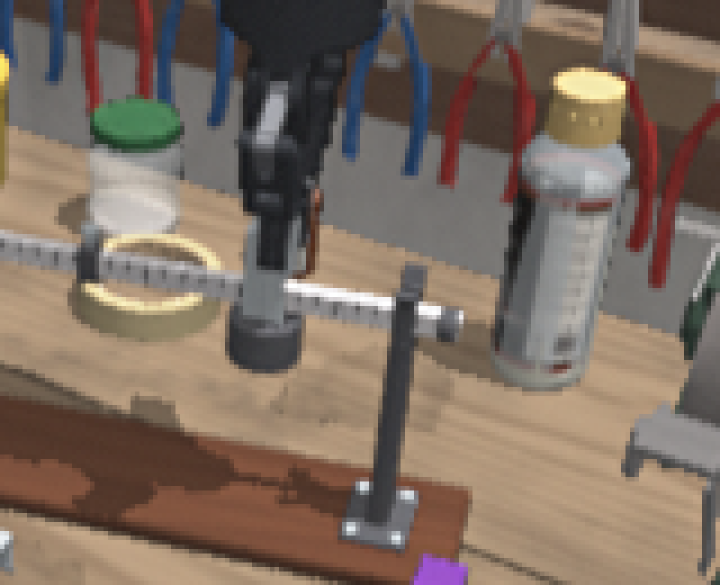

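The stem is in front of the bar and the disc below it, at crop (265,300), so the bar is in the gap. I'll lower it.

```bash
python3 -m pendant '[0,0,8,0,10,0,0,16,0,10,0,0,20,0,10,0,0,20,0,10,0,0,20,0,10]'; python3 -m pendant '[0,0,2,0,10,0,0,4,0,10,0,0,5,0,10,0,0,5,0,10,0,0,5,0,10]'
```

```text
time: 4.7
position: [0.6183, -0.0851, 0.1455]
ee_rot: [-179.9, -0.0, 105.1]
ft_force: [-0.4, 0.6, -1.7]
opening: 0.271
gripper_force: 39.5
time: 5.12
position: [0.6189, -0.0852, 0.1413]
ee_rot: [180.0, -0.0, 105.1]
ft_force: [0.8, -0.1, -1.3]
opening: 0.272
gripper_force: 39.5
```

```bash
python3 -m pendant '[0,0,2,0,10,0,0,3,0,10,0,0,3,0,10,0,0,3,0,10]'; python3 -m pendant '[0,0,1,0,10,0,0,2,0,10,0,0,2,0,10,0,0,2,0,10]'
```

```text
time: 5.45
position: [0.6188, -0.0852, 0.1382]
ee_rot: [-180.0, -0.0, 105.1]
ft_force: [-0.2, 1.2, -3.0]
opening: 0.273
gripper_force: 39.5
time: 5.78
position: [0.6189, -0.0852, 0.1362]
ee_rot: [-180.0, -0.0, 105.1]
ft_force: [0.4, 0.2, -2.4]
opening: 0.273
gripper_force: 39.5
```

```bash
python3 -m pendant '[0,0,1,0,10,0,0,2,0,10,0,0,2,0,10,0,0,2,0,10]'; python3 -m pendant '[0,0,1,0,10,0,0,2,0,10,0,0,2,0,10,0,0,2,0,10]'
```

```text
time: 6.12
position: [0.6192, -0.0852, 0.1359]
ee_rot: [179.9, 0.0, 105.1]
ft_force: [-2.4, 0.4, 5.7]
opening: 0.271
gripper_force: 40.2
time: 6.45
position: [0.6195, -0.0851, 0.1358]
ee_rot: [179.8, 0.1, 105.1]
ft_force: [-4.5, 0.6, 12.4]
opening: 0.27
gripper_force: 41.0
```

Contact is felt with the crown on the bar (TCP 0.136), so step 1 is held. I'll relieve the pressure and slide towards the collar.

```bash
python3 -m pendant '[0,0,-2,0,10,0,0,-3,0,10,0,0,-3,0,10,0,0,-3,0,10]'; python3 -m pendant '[12,0,-1,0,10,24,0,-1,0,10,36,0,-1,0,10,48,0,-1,0,10,58,0,-1,0,10,66,0,-1,0,10,70,0,-1,0,10,70,0,-1,0,10,70,0,-1,0,10]'
python3 - <<'E'
from h import *
rel(B(-.130,.137,0),105);print(bot.state()["torque"])
E
```

```text
time: 6.78
position: [0.6195, -0.0852, 0.1359]
ee_rot: [179.9, 0.0, 105.1]
ft_force: [-1.6, 0.1, 5.3]
opening: 0.273
gripper_force: 40.1
time: 7.53
position: [0.6003, -0.017, 0.136]
ee_rot: [-180.0, -0.0, 105.2]
ft_force: [-0.2, 0.6, -1.7]
opening: 0.275
gripper_force: 39.5
p [ 0.6003 -0.017   0.136 ] rot [-180.    -0.   105.2] F [-0.2  0.6 -1.7] open 0.28 t 7.5333
row 13.8 -0.8 -1.0 0.2
[ 0.01082035  0.02253658 -0.00618169]
```

```bash
python3 -m pendant '[3,0,0,0,10,6,0,0,0,10,8,0,0,0,10,8,0,0,0,10]'; python3 -m pendant '[2,0,0,0,10,3,0,0,0,10,3,0,0,0,10]';python3 -m pendant '[1,0,0,0,10,2,0,0,0,10,2,0,0,0,10]'
```

```text
time: 7.87
position: [0.5984, -0.0099, 0.1361]
ee_rot: [-180.0, 0.0, 105.1]
ft_force: [0.1, 0.4, -2.4]
opening: 0.273
gripper_force: 39.4
time: 8.12
position: [0.5978, -0.0075, 0.1361]
ee_rot: [-180.0, 0.0, 105.1]
ft_force: [1.0, -2.8, -3.4]
opening: 0.269
gripper_force: 39.2
time: 8.37
position: [0.5972, -0.005, 0.1362]
ee_rot: [-180.0, -0.0, 105.1]
ft_force: [0.3, -2.7, -3.3]
opening: 0.271
gripper_force: 39.2
```

```bash
python3 -m pendant '[1,0,0,0,10,2,0,0,0,10,2,0,0,0,10]';python3 -m pendant '[1,0,0,0,10,2,0,0,0,10,2,0,0,0,10]'
python3 - <<'E'
from h import *
snap("scene","s5.png")
a=cv2.imread("pics/s5.png")[110:240,180:350]
cv2.imwrite("pics/c7.png",cv2.resize(a,None,fx=4.5,fy=4.5,interpolation=3))
E
```

```text
time: 8.62
position: [0.5966, -0.0029, 0.1362]
ee_rot: [-180.0, -0.0, 105.1]
ft_force: [0.2, -3.3, -3.0]
opening: 0.27
gripper_force: 39.2
time: 8.87
position: [0.5961, -0.0009, 0.1363]
ee_rot: [-180.0, -0.0, 105.1]
ft_force: [0.8, -2.4, -2.9]
opening: 0.275
gripper_force: 39.2
```

View pics/c7.png

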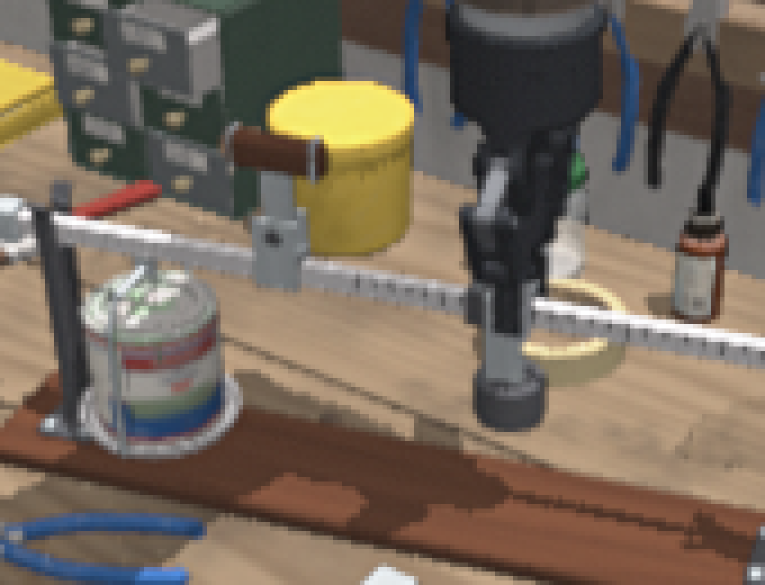

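The hook touches the collar at crop (478,300), and the beam has slid a few mm towards its shoulder under about 3 N. Releasing and rising.

```bash
python3 -m pendant '[0,0,0,0,40,0,0,0,0,55,0,0,0,0,55,0,0,0,0,55,0,0,-20,0,55,0,0,-50,0,55,0,0,-85,0,55,0,0,-120,0,55,0,0,-150,0,55,0,0,-150,0,55]'
python3 -m pendant '[-50,-60,0,0,60,-50,-100,0,0,60,-50,-120,0,0,60,-50,-120,0,0,60,-50,-120,0,0,60]'
python3 - <<'E'
from h import *
rel(B(0.005,.29,0),105)
snap("scene","s6.png");snap("top","t6.png")
a=cv2.imread("pics/s6.png")[110:260,190:340];b=cv2.imread("pics/t6.png")[150:245,150:330]
cv2.imwrite("pics/c8.png",np.vstack([cv2.resize(a,(500,350) if 0 else (340,340),interpolation=3).__class__ and cv2.copyMakeBorder(cv2.resize(a,(340,340),interpolation=3),0,0,0,140,0),cv2.resize(b,(480,253),interpolation=3)]))
E
```

```text
time: 9.75
position: [0.5991, -0.001, 0.2945]
ee_rot: [179.2, 0.2, 105.1]
ft_force: [0.3, 0.4, 0.5]
opening: 0.55
gripper_force: 0.0
time: 10.17
position: [0.4911, -0.0817, 0.287]
ee_rot: [180.0, -0.0, 104.9]
ft_force: [-0.1, 0.4, 0.6]
opening: 0.601
gripper_force: 0.0
p [ 0.4911 -0.0817  0.287 ] rot [180.   -0.  104.9] F [-0.1  0.4  0.6] open 0.6 t 10.1667
row 183.2 121.3 -3.0 -0.1
```

View pics/c8.png

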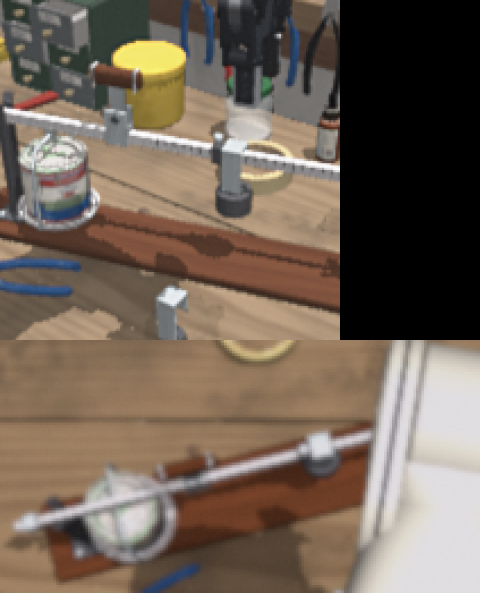

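The weight hangs free beside the collar, with the crown at pixel (293,174) and the collar at (286,171). I'll check the gap numerically and measure the grip where it now is.

Run:
```python
from h import *
s=cv2.imread("pics/s6.png");t=cv2.imread("pics/t6.png")
O=np.array([.5623,.1217]);ex=np.array([.966,.2588]);ey=np.array([-.2588,.966])
def bf(p): d=p[:2]-O;return (d@ex*1000).round(1),(d@ey*1000).round(1)
# crown: bright low-sat blob near
c=s[168:182,288:302].astype(int);m=(c.min(2)>170);print(m.astype(int))
ys,xs=np.where(m);print(xs.mean()+288,ys.mean()+168)
print("crown scene",bf(onz("scene",(293.5,174.4),.157)),"collar scr",bf(onz("scene",(285.9,171.0),.166)))
print(s[164:182,281:300].mean(2).astype(int))
g=lambda u:(150+u[0]/2.667,150+(u[1]-340)/2.667)
print("crown top",bf(onz("top",g((320,441)),.157)),"grip",[bf(onz("top",g(u),.215)) for u in((160,474),(210,460))])
f=lambda u:(190+u[0]/2.267,110+u[1]/2.267)
print("grip scene",[bf(onz("scene",f(u),.215)) for u in((96,74),(138,79))])
```

```text
[[0 0 0 1 1 1 1 1 1 1 1 1 1 1]
 [0 0 0 0 1 1 1 1 1 1 1 1 1 1]
 [0 0 0 0 0 1 1 1 1 1 1 1 1 1]
 [0 0 0 1 1 1 1 1 1 1 1 1 1 1]
 [0 0 1 1 1 1 1 1 1 1 1 1 1 1]
 [0 1 1 1 1 1 1 1 1 1 1 0 0 0]
 [0 1 1 1 1 1 1 1 1 1 1 0 0 0]
 [1 1 1 1 1 1 1 1 1 1 0 0 0 0]
 [1 1 1 1 1 1 1 1 1 1 1 1 1 0]
 [0 0 0 0 0 1 1 1 1 1 1 1 1 1]
 [0 0 0 0 0 0 0 0 0 1 1 1 1 1]
 [0 0 0 0 0 0 0 0 0 0 0 0 0 0]
 [0 0 0 0 0 0 0 0 0 0 0 0 0 0]
 [0 0 0 0 0 0 0 0 0 0 0 0 0 0]]
295.2818181818182 172.76363636363635
crown scene (np.float64(-2.9), np.float64(-123.4)) collar scr (np.float64(-8.3), np.float64(-106.4))
[[145 144 144 139 114 106  86  86 109 155 168 171 178 184 189 190 192 196
  202]
 [149 144 118 112  92  91  88  93 123 164 173 180 183 186 188 190 191 193
  195]
 [154 145  96  91  92  92  93  97 126 167 183 187 187 187 189 191 191 193
  194]
 [154 144  95  92  97  96  92  96 120 159 189 190 189 188 189 192 194 195
  196]
 [151 120  92 108 151 147 126 101 110 143 194 202 201 192 192 193 194 197
  198]
 [156 135 105 152 230 233 215 148 105 123 168 197 200 202 199 195 197 198
  199]
 [157 155 136 150 215 236 223 148  94 110
[... 449 characters left out ...]
9  98  80  54  56  58  99 182 195 204 219 226 233 237 238 226 185 230
  218]
 [134 100  83  55  56  56  73 119 126 136 148 158 176 188 199 218 225 255
  253]
 [137 120  87  56  57  57  74 115 116 116 114 111 120 121 132 172 192 210
  210]
 [132 127  89  56  57  58  75 119 119 120 117 114 122 118 116 135 136 107
  116]
 [138 132  88  54  52  55  75 118 123 121 121 120 125 122 122 136 130  96
  125]
 [151 142  94  62  57  52  76 122 122 122 120 121 125 124 124 136 130 106
  135]]
crown top (np.float64(4.8), np.float64(-122.8)) grip [(np.float64(-0.5), np.float64(33.8)), (np.float64(0.7), np.float64(-15.3))]
grip scene [(np.float64(-3.2), np.float64(29.3)), (np.float64(0.4), np.float64(-16.7))]
```

The hook-to-collar centre spacing is 17 mm, which means contact. The beam and handle have shifted about 7 mm along +y, so the grip middle is at y ≈ +7.5. Moving over the handle.

```bash
python3 -m pendant '[40,25,-5,0,60,75,50,-5,0,60,110,75,-5,0,60,145,97,-5,0,60,170,112,-5,0,60,186,121,-5,0,60,186,121,-5,0,60,186,121,-5,0,60,186,121,-5,0,60]' 60
python3 - <<'E'
from h import *
rel(B(0.0075,.195,-.0005),105)
E
```

```text
time: 11.02
position: [0.5622, 0.1308, 0.2908]
ee_rot: [-180.0, 0.0, 105.2]
ft_force: [0.0, 0.5, -0.0]
opening: 0.599
gripper_force: 0.0
p [0.5622 0.1308 0.2908] rot [-180.     0.   105.2] F [ 0.   0.5 -0. ] open 0.6 t 11.0167
row -1.3 -2.8 95.8 0.2
```

```bash
python3 -m pendant '[-1,-3,30,0,60,-1,-3,55,0,60,-1,-3,75,0,60,-1,-3,90,0,60,-1,-3,95,0,60,-1,-3,95,0,60,-1,-3,95,0,60]'
python3 -m pendant '[0,0,0,0,30,0,0,0,0,20,0,0,0,0,10,0,0,0,0,5,0,0,0,0,5,0,0,0,0,5,0,0,0,0,5,0,0,0,0,5]' 60
```

```text
time: 11.6
position: [0.5596, 0.1279, 0.1972]
ee_rot: [179.9, 0.0, 105.0]
ft_force: [0.5, -0.2, 0.3]
opening: 0.599
gripper_force: 0.0
time: 12.27
position: [0.5596, 0.1286, 0.1976]
ee_rot: [179.9, 0.0, 105.1]
ft_force: [-0.9, -0.3, 6.1]
opening: 0.153
gripper_force: 59.4
```

It is gripped (13 mm opening, as expected). I'll lift slowly.

```bash
python3 -m pendant '[0,0,-1,0,5,0,0,-3,0,5,0,0,-5,0,5,0,0,-8,0,5,0,0,-11,0,5,0,0,-14,0,5,0,0,-17,0,5,0,0,-20,0,5,0,0,-22,0,5,0,0,-23,0,5]'
python3 -m pendant '[0,0,-2,0,5,0,0,-5,0,5,0,0,-9,0,5,0,0,-13,0,5,0,0,-17,0,5,0,0,-21,0,5,0,0,-24,0,5,0,0,-27,0,5,0,0,-29,0,5,0,0,-30,0,5]'
python3 -m pendant '[0,0,0,0,5,0,0,0,0,5,0,0,0,0,5,0,0,0,0,5,0,0,0,0,5,0,0,0,0,5,0,0,0,0,5,0,0,0,0,5,0,0,0,0,5,0,0,0,0,5]'
python3 -m pendant '[0,0,0,0,5,0,0,0,0,5,0,0,0,0,5,0,0,0,0,5,0,0,0,0,5,0,0,0,0,5,0,0,0,0,5,0,0,0,0,5,0,0,0,0,5,0,0,0,0,5]'
python3 - <<'E'
from h import *
snap("scene","s7.png")
a=cv2.imread("pics/s7.png")[110:270,160:400]
cv2.imwrite("pics/c9.png",cv2.resize(a,None,fx=3.3,fy=3.3,interpolation=3))
E
```

```text
time: 13.1
position: [0.5594, 0.1287, 0.2199]
ee_rot: [179.9, 0.0, 105.1]
ft_force: [-0.6, -0.3, -7.8]
opening: 0.152
gripper_force: 58.5
time: 13.93
position: [0.5593, 0.1286, 0.2497]
ee_rot: [180.0, 0.0, 105.1]
ft_force: [1.0, 0.7, -7.9]
opening: 0.154
gripper_force: 58.5
time: 14.77
position: [0.5591, 0.1286, 0.2493]
ee_rot: [180.0, 0.0, 105.1]
ft_force: [-0.3, 0.1, -7.3]
opening: 0.151
gripper_force: 58.5
time: 15.6
position: [0.5591, 0.1286, 0.2493]
ee_rot: [180.0, 0.0, 105.1]
ft_force: [-0.3, 0.3, -8.1]
opening: 0.151
gripper_force: 58.5
```

View pics/c9.png

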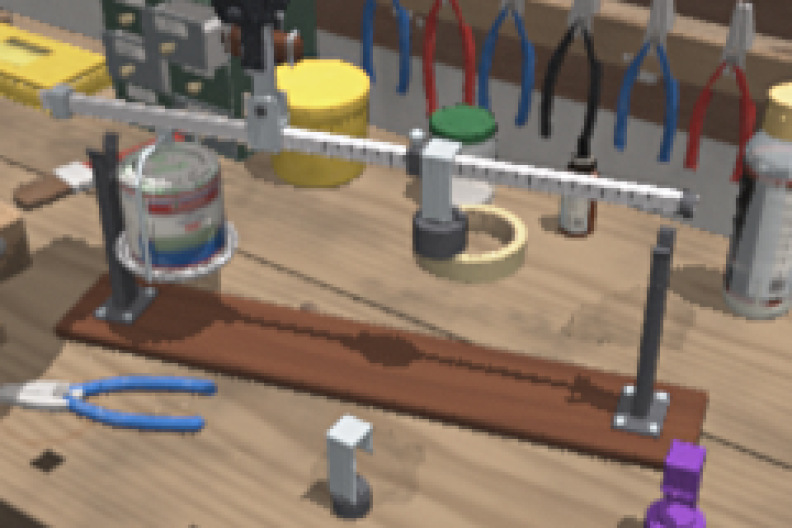

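The beam is off the forks, with ends at crop (57,100) and (688,205). The weight is at the collar and the tin upright. I'll check level and stillness numerically.

```bash
python3 -m pendant '[0,0,0,0,5,0,0,0,0,5,0,0,0,0,5,0,0,0,0,5,0,0,0,0,5,0,0,0,0,5,0,0,0,0,5,0,0,0,0,5]'
python3 - <<'E'
from h import *
a=cv2.imread("pics/s7.png").astype(int);b=snap("scene","s8.png")[...,::-1].astype(int)
print("diff",np.abs(a-b)[110:270,160:400].mean(),np.abs(a-b)[110:270,160:400].max())
for y,u in((.190,(57,100)),(-.298,(688,204))):
    uv=(160+u[0]/3.3,110+u[1]/3.3);c,r=ray("scene",uv)
    # intersect with vertical plane of beam: normal ex
    n=np.array([.966,.2588,0]);s=((B(0,0)-c)@n)/(r@n);p=c+s*r;print(p,(p-B(0,0))@np.array([-.2588,.966,0]))
E
```

```text
time: 16.32
position: [0.5591, 0.1286, 0.2493]
ee_rot: [180.0, 0.0, 105.1]
ft_force: [-0.6, 0.2, -9.0]
opening: 0.154
gripper_force: 58.5
diff 0.6748871527777778 19
[0.51462127 0.29966622 0.19500972] 0.18425462528039763
[ 0.63816963 -0.1614919   0.19504453] -0.2931984349580096
```

Both ends are at z = 0.195, so the beam is level, 50 mm up and still. Handing in.

```bash
python3 -c "
from bench import bot
print(bot.job_done())"
```

```text
the job is handed in; nothing more can be done
None
```

I handed the job in with the scale held about 50 mm up by its handle, the beam level and still, the large weight against the collar, the tin upright on its pan and the small weight untouched; no verdict came back.

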